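# Gauge a pressed tablet on the ratchet thickness gauge

### The job

Measure the round pressed-herb tablet on the thickness gauge: lay it flat in the round recess of the sliding stage, push the stage all the way in under the spindle, then turn the small ratchet knob on top clockwise until it slips with a click. Stop at that first click, before a second one bites into the tablet, and let go, leaving the tablet clamped for the reading.

Things in the scene. Friction and masses are not known exactly. Their poses are not given: they have to be found in the camera images.
- tablet_center (a point): centre of the round pressed-herb tablet: a brown disc 34 mm across, 18 mm thick, about 30 g, flat on the table at the robot's right in a row with two square blocks of the same stuff (30 x 30 x 20 mm, not wanted, at least 45 mm from centre to centre). The point is half-way up, 9 mm above the underside; z is the disc's axis.
- tablet: the same disc; origin at the centre of its underside.
- gauge: bench thickness gauge fixed to the table. Origin on the table under the spindle axis, z up. Grey bed 118 mm (x) by 256 mm (y, from -188 to +68 mm); column at +x; an arm 44 mm wide, top 92 mm above the table, reaches over the bed and carries spindle, drum and knob. +y is the way the stage slides home.
- stage: aluminium stage on two rails along the gauge's y, 62 mm wide, 118 mm long, top 34 mm above the table. Origin below the recess, 22 mm above the table. It starts pulled out to the gauge's -y side, 80 to 100 mm short of home; at home it meets a hard stop, recess on the spindle axis. Sliding takes about 3 N.
- nest (a point): centre of the floor of the round recess in the stage: 41 mm across, 4 mm deep, floor 30 mm above the table. A seated tablet stands 14 mm out of it, its centre 39 mm above the table.
- tab (a point): middle of the upright dark push tab on the stage, 70 mm outward (gauge -y) of the recess centre: a plate 26 mm (x) by 8 mm (y), rising 30 mm from the stage's surface to 64 mm above the table; the point is 50 mm above the table.
- anvil_point (a point): fixed point on the spindle axis, 30 mm above the table: the recess floor's centre when the stage is home. Above it hangs the spindle, a steel rod with a flat foot 20 mm across, which starts 1.5 to 10 mm above the top of a seated tablet; its height is not measured.
- knob_grip (a point): on the axis of the ratchet knob, 139 mm above the table: dark ribbed round knob, 34 mm across, from 121 to 153 mm above the table, standing on the wider drum. It turns endlessly about the vertical and does not rise or fall; z up. Clockwise from above drives the drum, which feeds the spindle down 22 mm a turn.
- knob_mark (a point): index on the knob's foot, 18.5 mm from the axis. Knob torque, read while holding still: 0.08 to 0.16 N m while the spindle feeds freely, climbing to 0.25 to 0.32 as it bears on the tablet; then the ratchet jumps (click) and it falls below 0.09; it builds up again to the next click 30 degrees on. Let go, the knob springs back up to 16 degrees; drum and spindle stay.
- drum_mark (a point): index on top of the graduated drum under the knob (57 mm across, from 96 to 121 mm above the table), 18.5 mm from the axis. Both marks coincide at the start. With the knob free they stand 0 to 4 mm apart before a click, 8 to 10 mm after one click, 17 to 19 mm after two; while the knob is held wound up they part by up to 8.5 mm before the first click.
Not all that is in view belongs to the job. Leave any black or yellow look-alike of the tablet alone.

How it is judged:
By the outcome, as a careful person would: the job done as asked, in the order asked, and still so for the second after the job is handed in, with the robot touching nothing.
It also fails if it takes over 72 s, if anything falls off the work surface, if the arm or the gripper's body presses on something with over 40 N, if the wrist force passes 120 N, or if a joint passes its speed limit or range.

### The arm

A 7-joint arm with a two-finger parallel gripper is mounted at the origin on the work surface; the furniture and walls round the work are solid. World frame = base frame: x ahead of the robot, y to its left, z up, the work surface at z = 0. Lengths are in m, angles in rad, forces in N, time in s.
With the tool pointing down it reaches from about 0.4 to 0.85 m from the base axis. Payload 10.4 kg.
Tool frame: the origin (TCP) lies on the centre line of the jaws, within the pads' length; the fingertips stand 11 mm ahead of it and the grasp point (between the pads) lies 8 mm behind it; z points along the fingers, y is the line along which they close (so a half turn about z gives the same grasp; the last joint's range is limited). The gripper opens to 87 mm and grips with 3 to 60 N. Pads are 19 mm wide; open, the fingers measure 117 mm over their backs; the gripper's body (75 mm by 190 mm) begins 51 mm behind the grasp point.
Start: joints at [1.163, 0.332, -0.065, 1.46, 0.022, 1.35, -0.088], TCP at [0.235, -0.579, 0.234] pointing down, gripper open.
Joint ranges: [-2.6, 2.6], [-0.5, 2.12], [-1.47, 1.34], [0.16, 2.42], [-1.27, 4.41], [0.06, 2.06], [-2.6, 2.6]. Speed limits (rad/s): [2.22, 2.22, 2.79, 2.79, 3.14, 3.14, 3.14].

### API

Orientations are given as a unit quaternion [x, y, z, w].
In Python, from bench import r gives the robot as it stands.
- The arm moves only by the shell command python3 -m pendant 'ROWS' [OPENING] [FORCE]. ROWS is JSON, a list of rows, each a list of 4 numbers: the shift along the tool's x, y, z in m, then the turn about the tool's z in rad. A call has 1 to 8 rows; each row shifts and turns the commanded pose from where the row before left it, along the tool's axes as they then stand; what a row does not reach is not made up. A row lasts 1/12 s, in which the tool goes at most 41.7 mm and 7.16 degrees, less where a joint would pass 70% of its speed; a pose out of reach is approached as far as the arm can. A call with a gripper value outside its range is refused whole. OPENING is the opening, from 0 (shut) to 1 (fully open), set as the call begins (- or left out, the last holds). The fingers move at their own pace and stop on an object; FORCE is the grip in N (left out, the last holds). Time passes only in rows, so rows that do not move let the fingers close. It gives the time, the measured TCP pose, the force, the opening and the grip force at its end, in the units of the state.
- r.read_state(): the state, without advancing time (a new reading comes with each control period).
- r.camera(name): name is "side" or "top" or "wrist"; returns a dict with "img" (384x512x3 uint8, red, green, blue), "camera_matrix" (3x3 intrinsics, pixels), "dist_coeffs" ([k1, k2, p1, p2, k3] as OpenCV has them; the pictures are not rectified), "xyz" and "attitude" of the camera in the world. Camera axes: x right, y down, z forward; pixel columns grow to the right and rows downward; lengths in m; the calibration is good to about 2 mm. A picture is of the moment at which its call begins. There is no depth.
- r.close_job(): hands the job in; it is judged then, once.
Trained networks look in the newest picture that a camera, given by its name, has taken for a name from the list of things; names that differ only in an ending like _2 or _b are one class to them, and where a whole thing is asked for, a point or a joint stands for the part that bears it (a point fixed in the world has none). Each returns a list of dicts, best first, with "score" (0 to 1); they miss things now and then, are a little off and sometimes report something else, mostly with a low value. They report only what shows in the picture. A call takes as long as a camera call. They do not tell look-alikes from the thing itself.
- r.outline_of(thing, camera): "mask" (384x512 bool, what is visible of it) and "bbox" ([centre column, centre row, width, height] in pixels, round what is visible of it).
The state is a dict: "time": time; "joint_positions": joint angles; "joint_vel": joint speeds; "joint_torque": joint torques, N m; "ee_pos": TCP position; "eef_rot": TCP orientation; "ft_force": force on the tool from outside, world axes, zero at the start; "torque": the same for the moment, N m; "width": finger opening in m; "grip_force": force on a finger pad.
Only numpy, scipy, OpenCV 4.12 (cv2) and the standard library are available. Lean on these libraries where they do the work, as an engineer would, in place of code of your own. Each camera call takes 0.05 s, during which the arm holds its last target. There are 200 camera calls.

## Working session

There is one attempt and no reset: what is moved stays moved. The work goes in short steps, Python scripts to look and compute and a shell command to move; the robot and the scene stay as the last step left them, time stands still between calls to the robot, and variables do not carry over. Pictures are saved under pics/ and viewed, at most 10 in all, crops included, and the job is handed in when it is done.

```bash
ls; mkdir -p pics
python3 - <<'E'
from bench import r
import cv2,numpy as np
s=r.read_state();print({k:np.round(v,3) for k,v in s.items()})
ims=[]
for n in["top","side","wrist"]:
    c=r.camera(n);print(n,np.round(c["camera_matrix"],1).tolist(),c["dist_coeffs"],c["xyz"],c["attitude"])
    ims.append(c["img"][:,:,::-1])
    for t in["tablet","gauge","stage","nest","tab","knob_grip","knob_mark","drum_mark","tablet_center"]:
        for o in r.outline_of(t,n)[:3]:print(n,t,round(o["score"],2),np.round(o["bbox"],1))
cv2.imwrite("pics/a.png",cv2.resize(np.hstack(ims[:2]),(800,300)))
cv2.imwrite("pics/top.png",cv2.resize(ims[0],(800,600)))
E
```

```text
pics
{'time': np.float64(0.0), 'joint_positions': array([ 1.163,  0.333, -0.065,  1.461,  0.022,  1.35 , -0.089]), 'joint_vel': array([ 0.002,  0.   ,  0.002,  0.001, -0.   ,  0.   ,  0.   ]), 'joint_torque': array([-0.0000e+00, -6.2326e+01,  2.4000e-02, -3.8990e+01, -6.1000e-02,
        4.0000e-02,  0.0000e+00]), 'ee_pos': array([ 0.234, -0.579,  0.233]), 'eef_rot': array([ 0.982,  0.191, -0.   , -0.001]), 'ft_force': array([-0.049, -0.27 ,  1.044]), 'torque': array([-0.001, -0.034, -0.007]), 'grip_force': np.float64(0.0), 'width': np.float64(0.087)}
top [[401.9, 0.0, 249.5], [0.0, 401.9, 197.8], [0.0, 0.0, 1.0]] [-0.05248165  0.          0.          0.          0.        ] [ 0.37062965 -0.0968784   0.9455409 ] [-0.70035807  0.70716536 -0.05482566  0.08006164]
top tablet 0.66 [303.9 188.4  13.2  15.2]
top tablet 0.49 [332.9 210.7  16.5  13.4]
top tablet 0.48 [298.9 221.1  14.2   6.4]
top gauge 0.8 [213.7 196.1 112.3  67.1]
top stage 0.94 [234.  197.1  51.8  32.1]
top nest 0.82 [234.  196.4  50.   34.9]
top nest 0.53 [211.3 196.4 108.   67.4]
top tab 0.78 [232.9 195.6  51.6  37. ]
to
[... 612 characters left out ...]
side tablet 0.43 [257.4 187.5  18.7  10.6]
side gauge 0.58 [240.2 266.6  85.4 112.5]
side stage 0.67 [234.1 227.7  25.4  30.3]
side nest 0.69 [233.8 228.2  21.3  35.4]
side tab 0.56 [232.6 229.4  22.9  33.5]
side knob_grip 0.21 [254.5 229.1  22.8  30. ]
side knob_mark 0.58 [255.2 228.8  23.2  30.7]
side drum_mark 0.88 [251.8 234.3  35.1  45.8]
side tablet_center 0.58 [268.8 206.1  16.9  15.5]
side tablet_center 0.55 [259.1 187.1  12.5  14.9]
side tablet_center 0.5 [234.6 202.9  12.1  14. ]
wrist [[329.8, 0.0, 254.9], [0.0, 329.8, 198.3], [0.0, 0.0, 1.0]] [0.0240462 0.        0.        0.        0.       ] [ 0.30800364 -0.55070002  0.38487154] [ 0.82071651 -0.55252461 -0.08125181  0.12057824]
```

View pics/top.png

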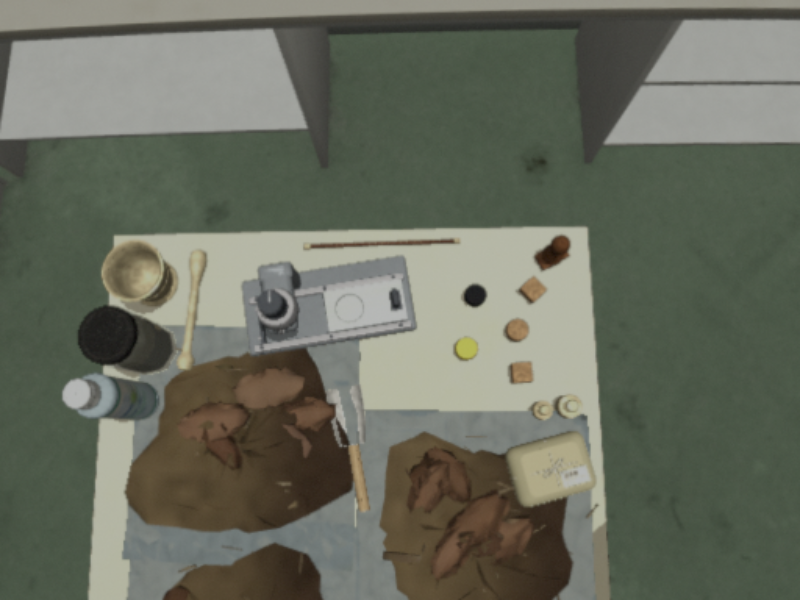

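```bash
cat > h.py <<'E'
import numpy as np,cv2
from scipy.spatial.transform import Rotation as R
def xy(c,u,v,z):
    p=cv2.undistortPoints(np.array([[[u,v]]],float),c["camera_matrix"],np.array(c["dist_coeffs"]))[0,0]
    d=R.from_quat(c["attitude"]).apply([p[0],p[1],1]);o=np.array(c["xyz"]);return (o+d*(z-o[2])/d[2])
def px(c,P):
    Rt=R.from_quat(c["attitude"]).inv();rv=Rt.as_rotvec();t=-Rt.apply(c["xyz"])
    return cv2.projectPoints(np.array(P,float).reshape(-1,3),rv,t,c["camera_matrix"],np.array(c["dist_coeffs"]))[0][:,0]
E
python3 - <<'E'
from bench import r
from h import *
c=r.camera("top")
for t,z in[("tablet",.018),("knob_grip",.153),("drum_mark",.121),("stage",.034),("gauge",.022)]:
    for o in r.outline_of(t,"top")[:3]:
        b=o["bbox"];m=o["mask"];v,u=np.nonzero(m);col=np.median(c["img"][m],0)
        (cx,cy),wh,a=cv2.minAreaRect(np.float32(np.c_[u,v]))
        print(t,round(o["score"],2),np.round(xy(c,cx,cy,z),4),np.round(xy(c,u.mean(),v.mean(),z),4),wh,a,col)
E
```

```text
tablet 0.71 [ 0.4904 -0.1763  0.018 ] [ 0.4897 -0.1762  0.018 ] (13.0, 12.0) 90.0 [181. 182.  86.]
tablet 0.52 [ 0.5708 -0.1927  0.018 ] [ 0.571  -0.1927  0.018 ] (15.0, 14.0) 90.0 [34. 34. 34.]
tablet 0.51 [ 0.5176 -0.2537  0.018 ] [ 0.5171 -0.2535  0.018 ] (13.0, 14.0) 90.0 [152. 124.  88.]
knob_grip 0.67 [0.5339 0.0844 0.153 ] [0.5334 0.0844 0.153 ] (19.798988342285156, 16.970561981201172) 45.0 [75. 78. 81.]
drum_mark 0.58 [0.5329 0.0851 0.121 ] [0.5335 0.0849 0.121 ] (27.0, 26.0) 90.0 [81. 82. 83.]
stage 0.8 [ 0.5538 -0.0278  0.034 ] [ 0.554  -0.0282  0.034 ] (27.125831604003906, 50.306087493896484) 80.53767395019531 [181. 183. 179.]
stage 0.4 [0.564  0.0295 0.034 ] [0.5563 0.0305 0.034 ] (57.6302604675293, 108.29945373535156) 81.57302856445312 [127. 131. 130.]
gauge 0.92 [0.5661 0.0305 0.022 ] [0.5593 0.0321 0.022 ] (58.1618766784668, 107.88458251953125) 81.25383758544922 [127. 131. 131.]
```

```bash
python3 -m pendant '[[0.035,-0.018,0,0],[0.035,-0.018,0,0],[0.035,-0.018,0,0],[0.035,-0.018,0,0],[0.035,-0.018,0,0],[0.035,-0.018,0,0],[0.035,-0.018,0,0],[0.035,-0.018,0,0]]' 0.7 10
python3 -m pendant '[[0.034,-0.017,0,0],[0.034,-0.017,0,0],[0.034,-0.017,0,0],[0,0,0,0.12],[0,0,0,0.12],[0,0,0,0.12],[0,0,0,0]]'
python3 - <<'E'
from bench import r
from h import *
c=r.camera("wrist");cv2.imwrite("pics/w1.png",c["img"][:,:,::-1])
s=r.read_state();print(s["ee_pos"],s["eef_rot"],s["joint_positions"])
for o in r.outline_of("tablet","wrist")[:4]:
    m=o["mask"];v,u=np.nonzero(m)
    print(round(o["score"],2),np.round(o["bbox"],1),np.round(xy(c,u.mean(),v.mean(),.015),4),np.median(c["img"][m],0))
E
```

```text
time: 2.47
ee_pos: [0.4411, -0.3391, 0.2339]
eef_rot: [0.982, 0.191, 0.0, 0.0]
ft_force: [0.7, -0.7, 0.4]
width: 0.0613
grip_force: 0.0
time: 3.05
ee_pos: [0.5156, -0.255, 0.2336]
eef_rot: [1.0, 0.01, 0.0, 0.0]
ft_force: [0.2, -0.4, 0.7]
width: 0.0609
grip_force: 0.0
[ 0.51553841 -0.25514188  0.2336116 ] [9.99910394e-01 1.33862451e-02 3.52760914e-05 1.03436986e-04] [ 0.6338061   0.23951867 -0.29905732  1.58504094  0.07224716  1.32775969
 -1.21862228]
0.85 [185.7 190.8  32.5  26.5] [ 0.4903 -0.178   0.015 ] [160. 137.  56.]
0.72 [200.1 119.8  34.9  31.8] [ 0.5706 -0.1934  0.015 ] [34. 33. 35.]
0.57 [253.7 169.1  28.3  32.8] [ 0.5174 -0.2538  0.015 ] [107.  83.  58.]
```

View pics/w1.png

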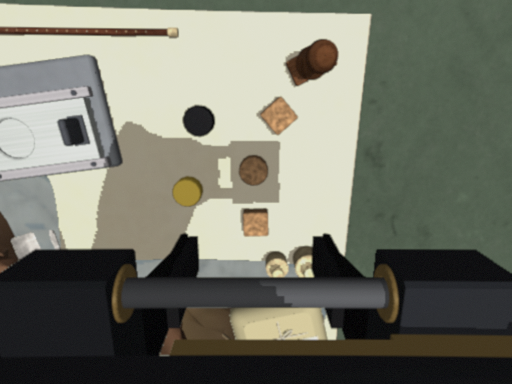

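```bash
python3 -m pendant '[[0.002,-0.001,0.03,0],[0,0,0.035,0],[0,0,0.035,0],[0,0,0.035,0],[0,0,0.035,0],[0,0,0.03,0],[0,0,0.0146,0],[0,0,0,0]]' 0.7 10
python3 -m pendant '[[0,0,0,0],[0,0,0,0],[0,0,0,0],[0,0,0,0],[0,0,0,0],[0,0,0,0]]' 0.2 12
python3 -m pendant '[[0,0,-0.02,0],[0,0,-0.04,0],[0,0,-0.04,0],[0,0,-0.04,-0.12],[0,0,0,-0.12],[0,0,0,-0.12]]'
```

```text
time: 3.82
ee_pos: [0.5149, -0.2532, 0.0152]
eef_rot: [1.0, 0.014, -0.003, -0.001]
ft_force: [-0.1, 0.1, -0.1]
width: 0.0608
grip_force: 0.0
time: 4.32
ee_pos: [0.518, -0.2544, 0.0199]
eef_rot: [1.0, 0.012, 0.001, 0.0]
ft_force: [-0.4, 0.0, 4.3]
width: 0.0336
grip_force: 12.0
time: 4.82
ee_pos: [0.519, -0.2547, 0.1624]
eef_rot: [0.981, 0.194, 0.002, 0.002]
ft_force: [-0.5, 0.9, -1.3]
width: 0.0334
grip_force: 12.0
```

Run:
```python
from bench import r
from h import *
c=r.camera("top")
print("nest",xy(c,349*.64,307*.64,.034),"tab",xy(c,397*.64,299*.64,.064))
im=c["img"][140:250,140:290,::-1];cv2.imwrite("pics/t2.png",cv2.resize(im,None,fx=5,fy=5,interpolation=cv2.INTER_CUBIC))
s=r.read_state();print(s["ee_pos"],R.from_quat(s["eef_rot"]).as_matrix()[:,:2])
```

```text
nest [ 0.55100504 -0.00420764  0.034     ] tab [ 0.55584299 -0.07625792  0.064     ]
[ 0.51804584 -0.25441443  0.16065106] [[ 0.92109046  0.38934138]
 [ 0.38934552 -0.92109035]
 [ 0.00155843  0.00241861]]
```

View pics/t2.png

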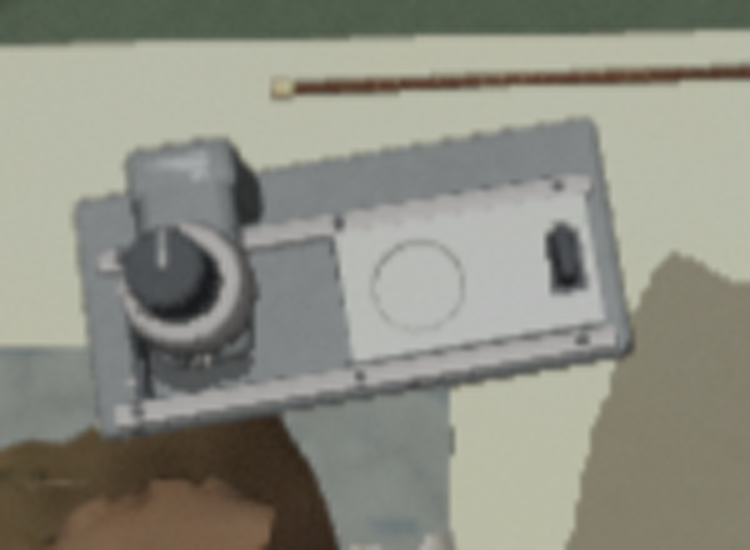

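```bash
python3 -m pendant '[[0.018,-0.031,0,0],[0.018,-0.031,0,0],[0.018,-0.031,0,0],[0.018,-0.031,0,0],[0.018,-0.031,0,0],[0.018,-0.031,0,0],[0.018,-0.031,0,0],[0,0,0,-0.12]]'
python3 -m pendant '[[0,0,0,-0.12],[0,0,0,-0.12],[0,0,0,-0.12],[0,0,0,-0.12],[0,0,0,-0.12],[0,0,0,-0.12],[0,0,0,-0.12],[0,0,0,-0.12]]'
python3 -m pendant '[[0,0,0,-0.12],[0,0,0,-0.12],[0,0,0,-0.034],[0,0,0,0],[0,0,0,0]]'
python3 - <<'E'
from bench import r
from h import *
c=r.camera("wrist");cv2.imwrite("pics/w2.png",c["img"][:,:,::-1])
s=r.read_state();print(s["ee_pos"],R.from_quat(s["eef_rot"]).as_matrix(),s["joint_positions"])
for t in["nest","stage","tab","tablet","knob_grip"]:
  for o in r.outline_of(t,"wrist")[:2]:print(t,round(o["score"],2),np.round(o["bbox"],1))
print(px(c,[[.55,-.0045,.034],[.534,.0845,.153]]))
E
```

```text
time: 5.53
ee_pos: [0.5528, 0.0033, 0.1592]
eef_rot: [0.968, 0.25, 0.001, -0.002]
ft_force: [-0.7, 0.3, 0.2]
width: 0.0337
grip_force: 12.0
time: 6.2
ee_pos: [0.5525, -0.0057, 0.1586]
eef_rot: [0.743, 0.67, -0.0, -0.0]
ft_force: [0.3, -0.1, 0.0]
width: 0.0333
grip_force: 12.0
time: 6.62
ee_pos: [0.5526, -0.0058, 0.1587]
eef_rot: [0.647, 0.763, -0.0, -0.0]
ft_force: [-0.9, -0.0, -0.0]
width: 0.0336
grip_force: 12.0
[ 0.55265189 -0.00575207  0.15875443] [[-1.63935510e-01  9.86470995e-01 -3.53743731e-04]
 [ 9.86471058e-01  1.63935507e-01 -3.65887105e-05]
 [ 2.18974562e-05 -3.54956141e-04 -9.99999937e-01]] [ 0.51031729  0.3025591  -0.68180874  1.72165506  0.20366986  1.18978989
 -0.06090037]
nest 0.89 [252.6 211.7  74.4 129.7]
stage 0.66 [251.  195.8  76.2  92.5]
tab 0.64 [255.  210.8  73.7 125.7]
tablet 0.63 [253.4 249.7  64.7  58.3]
tablet 0.44 [244.1 336.9  21.5   4.3]
knob_grip 0.58 [252.7  56.5  76.6  87. ]
[[252.34386451 191.15603603]
 [247.04256883  65.55418755]]
```

View pics/w2.png

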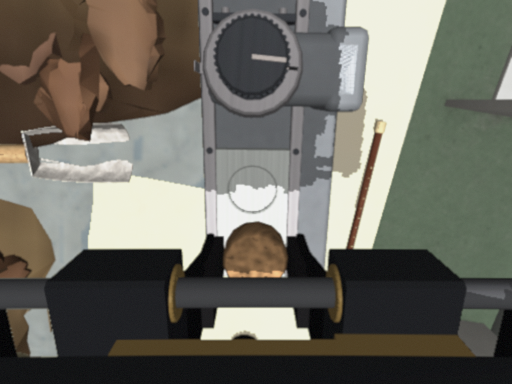

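Run:
```python
from bench import r
from h import *
c=r.camera("wrist")
print("nest",xy(c,252.3,188.5,.034),"knob",xy(c,252.5,54,.153),"tabl",xy(c,255,247,.158))
g=cv2.GaussianBlur(cv2.cvtColor(c["img"],cv2.COLOR_RGB2GRAY),(3,3),0)
for nm,box,z in(("nest",(150,222,215,290),.034),("knob",(5,105,200,305),.153),("tab",(222,280,220,290),.158)):
    a,b,d,e=box;sub=cv2.resize(g[a:b,d:e],None,fx=4,fy=4,interpolation=cv2.INTER_CUBIC)
    k=cv2.HoughCircles(sub,cv2.HOUGH_GRADIENT_ALT,1.5,20,param1=100,param2=.7,minRadius=60,maxRadius=220)
    if k is not None:
        for q in k[0][:4]:print(nm,q/4+[d,a,0],xy(c,d+q[0]/4,a+q[1]/4,z))
```

```text
nest [ 0.54981938 -0.00211964  0.034     ] knob [0.53553434 0.08960519 0.153     ] tabl [0.55170328 0.00093513 0.158     ]
nest [252.5        187.5         23.12930679] [ 0.5498422 -0.0012071  0.034    ]
```

Run:
```python
from bench import r
from h import *
c=r.camera("wrist")
for v in(220,222,224):print(xy(c,254,v,.158),xy(c,254,v,.1497))
g=c["img"].astype(int);print([(v,g[v,254].tolist()) for v in range(214,232,2)])
p=np.array([.5526,-.0058,.158]);f=np.array([-.164,.9865,0])
print(px(c,[p+.017*f,p,p+.020*f]))
t=r.camera("top");print(px(t,[[.5498,-.0017,.034],[.55,-.0043,.034]]))
```

```text
[0.54879825 0.01512565 0.158     ] [0.54928899 0.01206905 0.1497    ]
[0.54897313 0.01409179 0.158     ] [0.54947339 0.01097882 0.1497    ]
[0.54914864 0.01305414 0.158     ] [0.54965848 0.0098846  0.1497    ]
[(214, [228, 230, 227]), (216, [238, 241, 238]), (218, [237, 240, 237]), (220, [233, 236, 231]), (222, [106, 100, 91]), (224, [70, 53, 37]), (226, [75, 58, 41]), (228, [80, 62, 42]), (230, [80, 60, 42])]
[[254.61913132 228.09234681]
 [254.50717328 259.19833897]
 [254.63956106 222.41427675]]
[[222.27891851 197.00411799]
 [223.39702636 196.90480692]]
```

```bash
python3 -m pendant '[[0.0016,-0.0025,0.02,0],[0,0,0.03,0],[0,0,0.03,0],[0,0,0.014,0],[0,0,0,0],[0,0,0,0]]'
python3 -m pendant '[[0,0,0.006,0],[0,0,0.005,0],[0,0,0.002,0],[0,0,0,0],[0,0,0,0]]'
```

```text
time: 7.57
ee_pos: [0.5499, -0.0044, 0.0649]
eef_rot: [0.645, 0.764, -0.0, -0.001]
ft_force: [0.5, -0.3, -0.4]
width: 0.0331
grip_force: 12.0
time: 7.98
ee_pos: [0.5506, -0.0044, 0.0526]
eef_rot: [0.645, 0.764, 0.0, 0.0]
ft_force: [0.5, 1.0, 2.2]
width: 0.0335
grip_force: 12.0
```

```bash
python3 -m pendant '[[0,0,0.002,0],[0,0,0,0],[0,0,0,0]]'
python3 - <<'E'
from bench import r
from h import *
c=r.camera("wrist");cv2.imwrite("pics/w3.png",c["img"][:,:,::-1])
E
```

```text
time: 8.23
ee_pos: [0.5503, -0.0043, 0.0502]
eef_rot: [0.645, 0.764, 0.0, 0.0]
ft_force: [0.8, -0.1, 0.2]
width: 0.0337
grip_force: 12.0
```

View pics/w3.png

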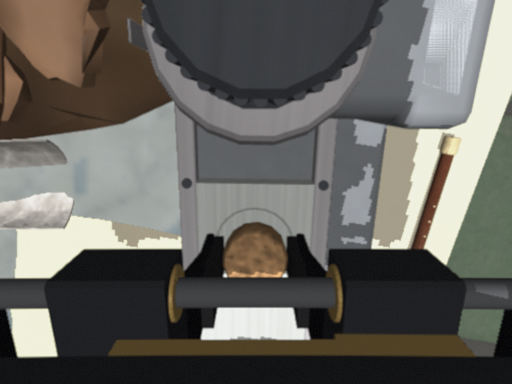

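Run:
```python
from bench import r
from h import *
c=r.camera("wrist");f=np.array([-.164,.9865])
a=xy(c,255,208,.034);b=xy(c,255,222.5,.0485);print(a,b,(a-b)[:2]@f)
```

```text
[0.54654189 0.01770186 0.034     ] [0.54699837 0.01499868 0.0485    ] 0.002741545921463448
```

```bash
python3 -m pendant '[[0,0,0,0],[0,0,0,0],[0,0,0,0],[0,0,0,0],[0,0,0,0]]' 0.7 12
python3 -m pendant '[[0,0,-0.01,0],[0,0,-0.02,0],[0,0,-0.035,0],[0,0,-0.035,0],[-0.035,0,0,0],[-0.035,0,0,0],[-0.035,0,0,0],[-0.02,0,0,0]]'
python3 -m pendant '[[0,0,0,0],[0,0,0,0],[0,0,0,0],[0,0,0,0]]' 0 20
python3 - <<'E'
from bench import r
from h import *
c=r.camera("wrist");cv2.imwrite("pics/w4.png",c["img"][:,:,::-1])
s=r.read_state();print(s["ee_pos"],R.from_quat(s["eef_rot"]).as_matrix()[:,:2])
for t in["nest","tab","tablet","knob_grip"]:
  for o in r.outline_of(t,"wrist")[:2]:print(t,round(o["score"],2),np.round(o["bbox"],1))
E
```

```text
time: 8.75
ee_pos: [0.5499, -0.0047, 0.0498]
eef_rot: [0.645, 0.764, -0.0, -0.0]
ft_force: [0.3, 0.4, 0.1]
width: 0.0573
grip_force: 0.0
time: 9.42
ee_pos: [0.571, -0.1326, 0.1509]
eef_rot: [0.647, 0.763, -0.001, 0.001]
ft_force: [-0.0, -0.8, -0.1]
width: 0.0607
grip_force: 0.0
time: 9.75
ee_pos: [0.571, -0.126, 0.1504]
eef_rot: [0.644, 0.765, 0.0, -0.0]
ft_force: [1.0, -0.3, -0.6]
width: 0.0423
grip_force: 0.0
[ 0.57105392 -0.12616153  0.15029842] [[-1.69444078e-01  9.85539752e-01]
 [ 9.85539787e-01  1.69444007e-01]
 [ 1.80521798e-04  3.53165025e-04]]
nest 0.65 [256.1  75.5  88.2 151. ]
tab 0.76 [257.2  74.   86.  144.8]
tablet 0.93 [254.7  32.5  46.9  55.7]
tablet 0.8 [160.1 225.3  43.1  38.5]
```

View pics/w4.png

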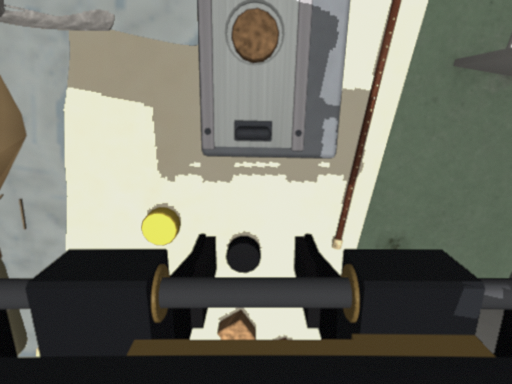

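Run:
```python
from bench import r
from h import *
c=r.camera("wrist")
print("cam",c["xyz"])
for q,z in(((253,124),.064),((253,139),.064),((253,131),.05),((233.5,131),.05),((273,131),.05),((255,33),.048),((270,155),.02)):print(q,xy(c,*q,z))
```

```text
cam [ 0.55785877 -0.0503047   0.30135675]
(253, 124) [ 0.55925379 -0.06694407  0.064     ]
(253, 139) [ 0.56099985 -0.07722371  0.064     ]
(253, 131) [ 0.56019274 -0.07296913  0.05      ]
(233.5, 131) [ 0.54579947 -0.07544464  0.05      ]
(273, 131) [ 0.57495629 -0.07043867  0.05      ]
(255, 33) [ 0.55042136 -0.00721301  0.048     ]
(270, 155) [ 0.57820183 -0.09311744  0.02      ]
```

```bash
python3 -m pendant '[[0.022,-0.002,0,0],[0,0,0.035,0],[0,0,0.035,0],[0,0,0.025,0],[0,0,0,0],[0.005,0,0,0],[0.005,0,0,0],[0.004,0,0,0]]' 0 20
python3 -m pendant '[[0.005,0,0,0],[0.008,0,0,0],[0.008,0,0,0],[0.008,0,0,0],[0.008,0,0,0],[0.008,0,0,0],[0.008,0,0,0],[0.008,0,0,0]]'
```

```text
time: 10.72
ee_pos: [0.5643, -0.0917, 0.0571]
eef_rot: [0.645, 0.764, 0.001, 0.001]
ft_force: [-0.0, 0.3, 0.0]
width: 0.0002
grip_force: 0.0
time: 11.38
ee_pos: [0.5527, -0.0317, 0.055]
eef_rot: [0.645, 0.764, 0.0, 0.0]
ft_force: [2.2, -3.5, 1.4]
width: 0.0005
grip_force: 1.5
```

```bash
python3 -m pendant '[[0.008,0,0,0],[0.008,0,0,0],[0.007,0,0,0],[0.004,0,0,0],[0.002,0,0,0],[0.002,0,0,0],[0.002,0,0,0]]'
python3 -m pendant '[[0.002,0,0,0],[0.002,0,0,0],[0,0,0,0]]'
```

```text
time: 11.97
ee_pos: [0.5472, -0.0002, 0.0549]
eef_rot: [0.645, 0.764, -0.0, 0.0]
ft_force: [2.2, -2.6, -0.3]
width: 0.0005
grip_force: 1.3
time: 12.22
ee_pos: [0.5464, 0.0044, 0.0549]
eef_rot: [0.645, 0.764, -0.0, -0.0]
ft_force: [0.8, -0.8, -0.4]
width: 0.0007
grip_force: 0.5
```

```bash
python3 -m pendant '[[0.002,0,0,0],[0.002,0,0,0],[0,0,0,0]]';python3 -m pendant '[[0.002,0,0,0],[0.002,0,0,0]]'
```

```text
time: 12.47
ee_pos: [0.5462, 0.0053, 0.0549]
eef_rot: [0.646, 0.763, -0.001, 0.001]
ft_force: [2.9, -9.4, -0.7]
width: 0.0005
grip_force: 5.1
time: 12.63
ee_pos: [0.5461, 0.0056, 0.055]
eef_rot: [0.647, 0.762, -0.002, 0.003]
ft_force: [6.8, -25.6, -0.7]
width: 0.0001
grip_force: 13.3
```

```bash
python3 -m pendant '[[-0.015,0,0,0],[-0.02,0,0,0],[-0.02,0,-0.01,0],[0,0,-0.04,0],[0,0,-0.04,0],[0,0,-0.04,0],[0,0,-0.04,0],[0,0,-0.01,0]]' 0.7 40
python3 -m pendant '[[0.01,0,0,0],[0,0,0,0],[0,0,0,0]]'
python3 - <<'E'
from bench import r
from h import *
c=r.camera("wrist");cv2.imwrite("pics/w5.png",c["img"][:,:,::-1])
s=r.read_state();print(s["ee_pos"],R.from_quat(s["eef_rot"]).as_matrix()[:,:2],s["joint_positions"])
for t in["knob_grip","knob_mark","drum_mark"]:
  for o in r.outline_of(t,"wrist")[:2]:print(t,round(o["score"],2),np.round(o["bbox"],1))
print(px(c,[[.534,.0865,.153],[.534,.0865,.121]]))
E
```

```text
time: 13.3
ee_pos: [0.5562, -0.0412, 0.2413]
eef_rot: [0.645, 0.764, 0.002, 0.003]
ft_force: [-0.1, -0.2, -0.6]
width: 0.0455
grip_force: 0.0
time: 13.55
ee_pos: [0.5519, -0.0314, 0.2335]
eef_rot: [0.645, 0.764, -0.001, -0.001]
ft_force: [-0.4, -0.2, -0.8]
width: 0.0591
grip_force: 0.0
[ 0.55185442 -0.03202078  0.2332323 ] [[-1.68268760e-01  9.85737219e-01]
 [ 9.85740830e-01  1.68270328e-01]
 [ 8.00822730e-04 -2.68930269e-03]] [ 0.56221195  0.24115506 -0.68036666  1.62406346  0.15452599  1.33414169
  0.02831439]
knob_grip 0.77 [263.1  32.3  52.1  64.6]
knob_mark 0.65 [262.2  31.8  50.9  62.8]
drum_mark 0.97 [262.9  41.1  77.3  82.2]
[[259.09921286  30.90121751]
 [258.68376525  39.68499209]]
```

View pics/w5.png

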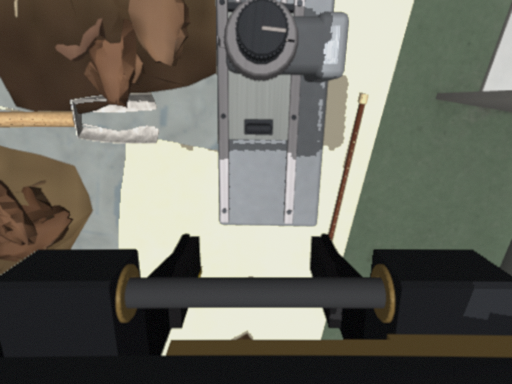

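```bash
python3 -m pendant '[[0.03,0.004,0,0],[0.04,0,0,0],[0.04,0,0,0],[0.01,0,0,0],[0,0,0,0],[0,0,0,0]]'
python3 - <<'E'
from bench import r
from h import *
c=r.camera("wrist");cv2.imwrite("pics/w6.png",c["img"][60:360,:,::-1])
s=r.read_state();print(s["ee_pos"],R.from_quat(s["eef_rot"]).as_matrix()[:,:2])
for t,z in[("knob_grip",.153),("drum_mark",.121)]:
  for n in("wrist","top"):
    c=r.camera(n)
    for o in r.outline_of(t,n)[:1]:
      b=o["bbox"];print(t,n,round(o["score"],2),np.round(b,1),xy(c,b[0],b[1],z))
E
```

```text
time: 14.25
ee_pos: [0.5364, 0.0868, 0.2345]
eef_rot: [0.645, 0.764, -0.0, -0.0]
ft_force: [0.7, -0.4, -0.8]
width: 0.0614
grip_force: 0.0
[0.53673288 0.08556746 0.2344489 ] [[-1.66592953e-01  9.86025517e-01]
 [ 9.86025681e-01  1.66592632e-01]
 [-3.81093367e-04 -7.58249163e-04]]
knob_grip wrist 0.88 [256.1 197.1  46.5  54.1] [0.53594157 0.09464923 0.153     ]
knob_grip top 0.61 [183.  196.1  -1.2   3.9] [0.52934148 0.06580526 0.153     ]
drum_mark wrist 0.79 [255.2 189.4  63.5  69. ] [0.53599    0.09133167 0.121     ]
drum_mark top 0.61 [183.8 196.7  13.3  24.8] [0.53443726 0.07063854 0.121     ]
```

View pics/w6.png

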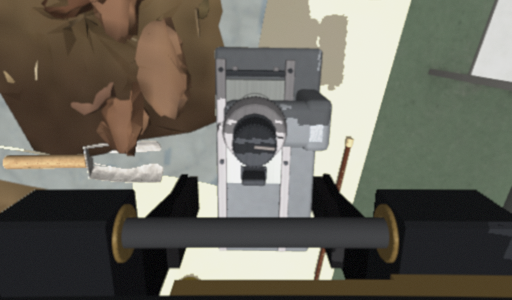

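```bash
python3 -m pendant '[[0.0026,-0.0011,0.02,0],[0,0,0.03,0],[0,0,0.03,0],[0,0,0.0195,0],[0,0,0,0],[0,0,0,0]]'
python3 -m pendant '[[0,0,0,0],[0,0,0,0],[0,0,0,0],[0,0,0,0],[0,0,0,0],[0,0,0,0]]' 0.2 8
python3 -c "
from bench import r
import numpy as np
s=r.read_state();print({k:np.round(s[k],4) for k in('ee_pos','ft_force','torque','width','joint_positions')})"
```

```text
time: 15.2
ee_pos: [0.5349, 0.0888, 0.1354]
eef_rot: [0.645, 0.764, -0.0, -0.001]
ft_force: [0.2, -0.1, 0.8]
width: 0.0613
grip_force: 0.0
time: 15.7
ee_pos: [0.5355, 0.0889, 0.1359]
eef_rot: [0.645, 0.764, 0.0, 0.0]
ft_force: [0.7, -1.0, 2.4]
width: 0.034
grip_force: 8.0
{'ee_pos': array([0.5355, 0.0889, 0.1359]), 'ft_force': array([ 0.6535, -1.0104,  2.3764]), 'torque': array([-0.0101, -0.0816, -0.0416]), 'width': np.float64(0.034), 'joint_positions': array([ 0.3846,  0.316 , -0.7366,  1.7702,  0.232 ,  1.1431, -0.2563])}
```

```bash
python3 -m pendant '[[0,0,0,0],[0,0,0,0],[0,0,0,0],[0,0,0,-0.12],[0,0,0,-0.12],[0,0,0,-0.12],[0,0,0,-0.12],[0,0,0,-0.12]]' 0.6 8
python3 -m pendant '[[0,0,0,-0.12],[0,0,0,-0.12],[0,0,0,-0.12],[0,0,0,-0.12],[0,0,0,-0.12],[0,0,0,-0.12],[0,0,0,-0.12],[0,0,0,-0.12]]'
python3 -m pendant '[[0,0,0,0],[0,0,0,0],[0,0,0,0],[0,0,0,0],[0,0,0,0],[0,0,0,0]]' 0.2 8
python3 -c "
from bench import r
import numpy as np
s=r.read_state();print({k:np.round(s[k],4) for k in('ee_pos','ft_force','torque','width','joint_positions')})"
```

```text
time: 16.37
ee_pos: [0.535, 0.0889, 0.1353]
eef_rot: [0.388, 0.922, -0.0, -0.0]
ft_force: [-0.0, 0.1, -0.3]
width: 0.0519
grip_force: 0.0
time: 17.03
ee_pos: [0.5351, 0.0888, 0.1354]
eef_rot: [-0.081, 0.997, -0.0, -0.0]
ft_force: [0.6, 0.7, 0.1]
width: 0.0523
grip_force: 0.0
time: 17.53
ee_pos: [0.535, 0.0895, 0.1355]
eef_rot: [-0.078, 0.997, 0.0, 0.0]
ft_force: [-0.3, 2.4, -0.2]
width: 0.0339
grip_force: 8.0
{'ee_pos': array([0.535 , 0.0895, 0.1355]), 'ft_force': array([-0.3324,  2.3509, -0.1571]), 'torque': array([0.6253, 0.0083, 0.0373]), 'width': np.float64(0.0339), 'joint_positions': array([ 0.587 ,  0.4014, -1.0018,  1.7621,  0.3638,  1.1789,  1.2065])}
```

```bash
python3 -m pendant '[[0,0.001,0,0],[0,0,0,0],[0,0,0,0],[0,0,0,-0.12],[0,0,0,-0.12],[0,0,0,-0.12],[0,0,0,-0.12],[0,0,0,-0.12]]' 0.6 8
python3 -m pendant '[[0,0,0,-0.12],[0,0,0,-0.12],[0,0,0,-0.12],[0,0,0,0],[0,0,0,0]]' 0.2 40
python3 -m pendant '[[0,0,0,0],[0,0,0,0],[0,0,0,0],[0,0,0,0],[0,0,0,0]]'
cat > f.py <<'E'
from bench import r
import numpy as np
from scipy.spatial.transform import Rotation as R
s=r.read_state();m=R.from_quat(s["eef_rot"]).as_matrix()
print({k:np.round(s[k],4).tolist() for k in('time','ee_pos','ft_force','torque','width','joint_positions')},"yaw",np.degrees(np.arctan2(m[1,0],m[0,0])).round(1))
E
python3 f.py
```

```text
time: 18.2
ee_pos: [0.5351, 0.0894, 0.1355]
eef_rot: [-0.372, 0.928, -0.0, -0.0]
ft_force: [0.6, -1.0, -0.1]
width: 0.0525
grip_force: 0.0
time: 18.62
ee_pos: [0.5351, 0.0894, 0.1353]
eef_rot: [-0.528, 0.849, -0.0, -0.0]
ft_force: [0.7, -0.4, -1.6]
width: 0.0331
grip_force: 40.0
time: 19.03
ee_pos: [0.5351, 0.0894, 0.1353]
eef_rot: [-0.53, 0.848, -0.0, -0.0]
ft_force: [2.3, -2.5, -4.4]
width: 0.0332
grip_force: 40.0
{'time': 19.0333, 'ee_pos': [0.5351, 0.0894, 0.1353], 'ft_force': [2.2865, -2.4788, -4.3526], 'torque': [-0.4155, -0.6002, -0.0172], 'width': 0.0332, 'joint_positions': [0.7079, 0.4977, -1.1882, 1.7575, 0.4908, 1.226, 2.0747]} yaw -116.0
```

```bash
python3 -m pendant '[[0,0,0,0.1],[0,0,0,0.1],[0,0,0,0.1],[0,0,0,0],[0,0,0,0]]' >/dev/null; python3 f.py; python3 -m pendant '[[0,0,0,0.08],[0,0,0,0],[0,0,0,0]]'>/dev/null; python3 f.py
```

```text
{'time': 19.45, 'ee_pos': [0.535, 0.0895, 0.1354], 'ft_force': [2.2025, -4.1375, -4.4735], 'torque': [-0.5841, -0.598, 0.1151], 'width': 0.0333, 'joint_positions': [0.6712, 0.4624, -1.1283, 1.7589, 0.4468, 1.2081, 1.8095]} yaw -133.0
{'time': 19.7, 'ee_pos': [0.535, 0.0896, 0.1354], 'ft_force': [2.8518, -3.6715, -3.3974], 'torque': [-0.6684, -0.6245, 0.193], 'width': 0.0327, 'joint_positions': [0.6614, 0.4542, -1.1129, 1.7592, 0.4358, 1.2041, 1.7386]} yaw -137.5
```

```bash
for i in 1 2 3 4; do python3 -m pendant '[[0,0,0,0],[0,0,0,0]]'>/dev/null; python3 -c "
from bench import r
print(r.read_state()['torque'])"; done; python3 -m pendant '[[0,0,0,0.05],[0,0,0,0],[0,0,0,0]]'>/dev/null; python3 f.py
```

```text
[-0.8444718  -0.63768923  0.10709102]
[-0.91661464 -0.67735181  0.13389458]
[-0.92179898 -0.71161745  0.12830795]
[-0.91006463 -0.71819762  0.17982869]
{'time': 20.6167, 'ee_pos': [0.535, 0.0896, 0.1354], 'ft_force': [2.5092, -4.2339, -4.7373], 'torque': [-0.8894, -0.6987, 0.109], 'width': 0.0329, 'joint_positions': [0.6547, 0.4487, -1.1025, 1.7594, 0.4284, 1.2013, 1.6904]} yaw -140.6
```

```bash
cat > q.py <<'E'
from bench import r
import numpy as np
from scipy.spatial.transform import Rotation as R
t=[];f=[]
for i in range(3):
    r.camera("top");s=r.read_state();t.append(s["torque"][2]);f.append(s["ft_force"])
m=R.from_quat(s["eef_rot"]).as_matrix()
print("t %.2f tz %.3f %s yaw %.1f q7 %.2f F %s w %.4f"%(s["time"],np.mean(t),np.round(t,2),np.degrees(np.arctan2(m[1,0],m[0,0])),s["joint_positions"][6],np.round(np.mean(f,0),1),s["width"]))
E
python3 -m pendant '[[0,0,0,0.05],[0,0,0,0.05],[0,0,0,0]]'>/dev/null; python3 q.py
python3 -m pendant '[[0,0,0,0.05],[0,0,0,0.05],[0,0,0,0]]'>/dev/null; python3 q.py
```

```text
t 21.02 tz 0.146 [0.19 0.14 0.11] yaw -146.3 q7 1.60 F [ 2.7 -4.3 -4.5] w 0.0334
t 21.42 tz 0.114 [0.16 0.08 0.11] yaw -152.0 q7 1.51 F [ 2.2 -4.5 -4. ] w 0.0331
```

```bash
python3 -m pendant '[[0,0,0,0.06],[0,0,0,0.06],[0,0,0,0]]'>/dev/null; python3 q.py
python3 -m pendant '[[0,0,0,0.06],[0,0,0,0.06],[0,0,0,0]]'>/dev/null; python3 q.py
```

```text
t 21.82 tz 0.086 [0.08 0.08 0.1 ] yaw -158.9 q7 1.40 F [ 1.9 -4.4 -4.4] w 0.0331
t 22.22 tz 0.097 [0.11 0.11 0.08] yaw -165.7 q7 1.29 F [ 2.  -4.6 -4.1] w 0.0334
```

```bash
python3 -m pendant '[[0,0,0,0.06],[0,0,0,0.06],[0,0,0,0]]'>/dev/null; python3 q.py
```

```text
t 22.62 tz 0.085 [0.11 0.1  0.05] yaw -172.6 q7 1.18 F [ 2.5 -4.6 -4.3] w 0.0331
```

```bash
python3 -m pendant '[[0,0,0,0.06],[0,0,0,0.06],[0,0,0,0]]'>/dev/null; python3 q.py
```

```text
t 23.02 tz 0.098 [0.11 0.1  0.08] yaw -179.5 q7 1.07 F [ 2.5 -4.5 -4.5] w 0.0334
```

```bash
python3 -m pendant '[[0,0,0,0.06],[0,0,0,0.06],[0,0,0,0]]'>/dev/null; python3 q.py
```

```text
t 23.42 tz 0.059 [0.07 0.06 0.06] yaw 173.7 q7 0.96 F [ 2.3 -4.3 -4.6] w 0.0332
```

Run:
```python
from bench import r
from h import *
w=r.camera("wrist")["img"][:,:,::-1];s=r.camera("side")["img"][:,:,::-1]
a=cv2.resize(w[180:300,185:325],(420,360),interpolation=cv2.INTER_CUBIC)
b=cv2.resize(s[195:285,200:290],(360,360),interpolation=cv2.INTER_CUBIC)
cv2.imwrite("pics/k1.png",np.hstack([a,b]));print(r.read_state()["torque"])
```

```text
[-0.83039665 -0.60011016  0.14362503]
```

View pics/k1.png

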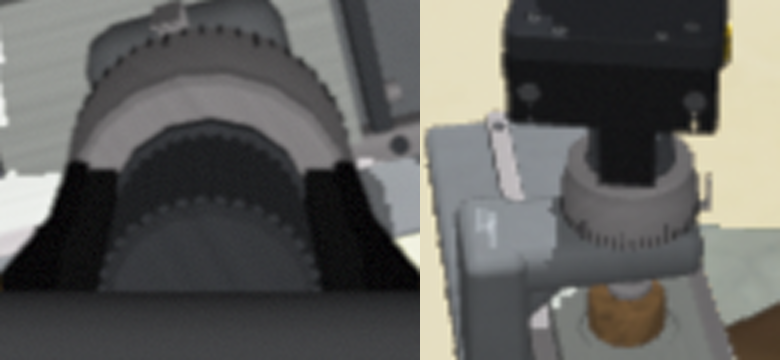

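```bash
sed -i 's/range(3)/range(4)/' q.py; python3 -m pendant '[[0,0,0,0.05],[0,0,0,0.05],[0,0,0,0]]'>/dev/null; python3 q.py
```

```text
t 23.97 tz 0.099 [0.06 0.12 0.11 0.1 ] yaw 167.9 q7 0.87 F [ 2.4 -4.2 -5.2] w 0.0329
```

```bash
python3 -m pendant '[[0,0,0,0.05],[0,0,0,0.05],[0,0,0,0]]'>/dev/null; python3 q.py
```

```text
t 24.42 tz 0.088 [0.07 0.07 0.12 0.09] yaw 162.2 q7 0.77 F [ 2.2 -3.9 -5.9] w 0.0333
```

```bash
python3 -m pendant '[[0,0,0,0.05],[0,0,0,0.05],[0,0,0,0]]'>/dev/null; python3 q.py
```

```text
t 24.87 tz 0.119 [0.1  0.07 0.11 0.2 ] yaw 156.5 q7 0.68 F [ 2.1 -2.7 -6.6] w 0.0332
```

```bash
python3 -m pendant '[[0,0,0,0.05],[0,0,0,0.05],[0,0,0,0]]'>/dev/null; python3 q.py
```

```text
t 25.32 tz 0.101 [0.06 0.16 0.08 0.1 ] yaw 150.7 q7 0.59 F [ 2.8 -2.5 -7.1] w 0.0330
```

```bash
python3 -m pendant '[[0,0,0,0.05],[0,0,0,0.05],[0,0,0,0]]'>/dev/null; python3 q.py
```

```text
t 25.77 tz 0.104 [0.11 0.09 0.13 0.08] yaw 145.0 q7 0.49 F [ 3.2 -2.2 -8. ] w 0.0328
```

```bash
python3 -m pendant '[[0,0,0,0.05],[0,0,0,0.05],[0,0,0,0]]'>/dev/null; python3 q.py
```

```text
t 26.22 tz 0.111 [0.09 0.08 0.13 0.15] yaw 139.3 q7 0.40 F [ 3.5 -2.2 -7.5] w 0.0333
```

```bash
python3 -m pendant '[[0,0,0,0.05],[0,0,0,0.05],[0,0,0,0]]'>/dev/null; python3 q.py
```

```text
t 26.67 tz 0.121 [0.1  0.12 0.15 0.11] yaw 133.5 q7 0.30 F [ 4.1 -1.3 -8.4] w 0.0334
```

```bash
python3 -m pendant '[[0,0,0,0.05],[0,0,0,0.05],[0,0,0,0]]'>/dev/null; python3 q.py
```

```text
t 27.12 tz 0.124 [0.16 0.14 0.13 0.07] yaw 127.8 q7 0.21 F [ 5.  -1.  -9.2] w 0.0334
```

```bash
python3 -m pendant '[[0,0,0,0.05],[0,0,0,0.05],[0,0,0,0]]'>/dev/null; python3 q.py
```

```text
t 27.57 tz 0.113 [0.15 0.11 0.13 0.07] yaw 122.1 q7 0.12 F [ 5.3  0.  -9.6] w 0.0333
```

```bash
python3 -m pendant '[[0,0,0,0.05],[0,0,0,0.05],[0,0,0,0]]'>/dev/null; python3 q.py
python3 - <<'E'
from bench import r
import cv2
s=r.camera("side")["img"];cv2.imwrite("pics/side2.png",s[:,:,::-1])
a=cv2.imread("pics/k1.png")[:,420:];b=cv2.resize(s[195:285,200:290,::-1],(360,360),interpolation=cv2.INTER_CUBIC)
for v in range(268,304,4):print(v,a[v,208].tolist(),b[v,208].tolist())
E
```

```text
t 28.02 tz 0.111 [0.13 0.1  0.09 0.13] yaw 116.3 q7 0.02 F [  5.1   0.2 -10. ] w 0.0335
268 [80, 78, 76] [83, 81, 79]
272 [77, 74, 72] [80, 77, 76]
276 [70, 68, 66] [73, 70, 69]
280 [75, 74, 73] [78, 77, 75]
284 [100, 99, 100] [96, 96, 97]
288 [120, 119, 120] [104, 103, 106]
292 [120, 119, 120] [119, 117, 120]
296 [106, 103, 105] [130, 128, 130]
300 [71, 84, 99] [118, 117, 119]
```

```bash
python3 -m pendant '[[0,0,0,0.05],[0,0,0,0.05],[0,0,0,0]]'>/dev/null; python3 q.py
```

```text
t 28.52 tz 0.097 [0.08 0.06 0.14 0.11] yaw 110.6 q7 -0.07 F [  5.    0.1 -10.2] w 0.0327
```

```bash
python3 -m pendant '[[0,0,0,0.05],[0,0,0,0.05],[0,0,0,0]]'>/dev/null; python3 q.py
```

```text
t 28.97 tz 0.106 [0.07 0.1  0.15 0.11] yaw 104.9 q7 -0.17 F [  5.8  -0.1 -10.4] w 0.0331
```

```bash
python3 -m pendant '[[0,0,0,0.05],[0,0,0,0.05],[0,0,0,0]]'>/dev/null; python3 q.py
```

```text
t 29.42 tz 0.090 [0.07 0.09 0.12 0.08] yaw 99.1 q7 -0.26 F [ 5.8 -0.2 -9.9] w 0.0332
```

```bash
python3 -m pendant '[[0,0,0,0.05],[0,0,0,0.05],[0,0,0,0]]'>/dev/null; python3 q.py
```

```text
t 29.87 tz 0.117 [0.12 0.12 0.09 0.14] yaw 93.4 q7 -0.36 F [  6.2  -0.1 -10.7] w 0.0331
```

```bash
python3 -m pendant '[[0,0,0,0.05],[0,0,0,0.05],[0,0,0,0]]'>/dev/null; python3 q.py
```

```text
t 30.32 tz 0.112 [0.1  0.14 0.13 0.09] yaw 87.7 q7 -0.46 F [  6.2   0.2 -10.2] w 0.0332
```

```bash
python3 -m pendant '[[0,0,0,0.05],[0,0,0,0.05],[0,0,0,0]]'>/dev/null; python3 q.py
```

```text
t 30.77 tz 0.167 [0.12 0.21 0.17 0.17] yaw 82.0 q7 -0.55 F [  6.3   0.4 -10.6] w 0.0330
```

```bash
python3 -m pendant '[[0,0,0,0.04],[0,0,0,0.03],[0,0,0,0]]'>/dev/null; python3 q.py
```

```text
t 31.22 tz 0.172 [0.15 0.14 0.21 0.19] yaw 78.0 q7 -0.62 F [  6.   -0.1 -10.7] w 0.0333
```

```bash
python3 -m pendant '[[0,0,0,0.04],[0,0,0,0.03],[0,0,0,0]]'>/dev/null; python3 q.py
```

```text
t 31.67 tz 0.233 [0.23 0.21 0.22 0.27] yaw 74.0 q7 -0.68 F [  6.6  -0.2 -10.3] w 0.0328
```

```bash
python3 -m pendant '[[0,0,0,0.03],[0,0,0,0.03],[0,0,0,0]]'>/dev/null; python3 q.py
```

```text
t 32.12 tz 0.251 [0.25 0.31 0.25 0.2 ] yaw 70.5 q7 -0.74 F [  6.6  -0.3 -10.7] w 0.0331
```

```bash
python3 -m pendant '[[0,0,0,0.03],[0,0,0,0.02],[0,0,0,0]]'>/dev/null; python3 q.py
```

```text
t 32.57 tz 0.252 [0.25 0.27 0.22 0.27] yaw 67.7 q7 -0.79 F [  6.8  -0.1 -10.3] w 0.0329
```

```bash
python3 -m pendant '[[0,0,0,0.03],[0,0,0,0.02],[0,0,0,0]]'>/dev/null; python3 q.py
```

```text
t 33.02 tz 0.269 [0.25 0.3  0.26 0.27] yaw 64.8 q7 -0.84 F [  6.8  -0.7 -11. ] w 0.0332
```

```bash
python3 -m pendant '[[0,0,0,0.03],[0,0,0,0.02],[0,0,0,0]]'>/dev/null; python3 q.py
```

```text
t 33.47 tz 0.307 [0.3  0.28 0.32 0.33] yaw 61.9 q7 -0.89 F [  6.9  -0.5 -10.5] w 0.0332
```

```bash
python3 -m pendant '[[0,0,0,0.03],[0,0,0,0.02],[0,0,0,0]]'>/dev/null; python3 q.py
```

```text
t 33.92 tz 0.013 [ 0.03 -0.01 -0.01  0.04] yaw 59.0 q7 -0.93 F [  7.   -0.4 -10.9] w 0.0334
```

```bash
python3 -m pendant '[[0,0,0,0],[0,0,0,0],[0,0,0,0],[0,0,0,0],[0,0,0,0]]' 0.6 10
python3 -m pendant '[[0,0,-0.02,0],[0,0,-0.03,0],[0,0,-0.035,0],[0,0,-0.03,0],[-0.035,0,0,0],[-0.035,0,0,0],[-0.035,0,0,0],[0,0,0,0]]'
python3 - <<'E'
from bench import r
from h import *
w=r.camera("wrist");t=r.camera("top")["img"][:,:,::-1];s=r.camera("side")["img"][:,:,::-1]
W=w["img"][:,:,::-1]
p=px(w,[.535,.0895,.13])[0].astype(int);print(p)
y0=max(0,p[1]-50);x0=max(0,p[0]-50)
z=lambda i:cv2.resize(i,(400,400),interpolation=cv2.INTER_CUBIC)
cv2.imwrite("pics/k2.png",np.hstack([z(W[y0:y0+100,x0:x0+100]),z(s[195:285,205:295])]))
for n in("knob_mark","drum_mark"):
  for o in r.outline_of(n,"wrist")[:2]:print(n,o["score"],np.round(o["bbox"],1))
E
```

```text
time: 34.33
ee_pos: [0.5349, 0.09, 0.1357]
eef_rot: [0.87, 0.492, 0.0, 0.0]
ft_force: [0.0, -0.7, -0.7]
width: 0.051
grip_force: 0.0
time: 35.0
ee_pos: [0.4785, -0.0061, 0.2506]
eef_rot: [0.872, 0.489, -0.001, 0.001]
ft_force: [0.4, -0.3, 0.3]
width: 0.0522
grip_force: 0.0
[251  53]
knob_mark 0.68 [251.2  50.3  47.9  57.2]
drum_mark 0.92 [252.8  57.5  69.7  74.2]
```

View pics/k2.png

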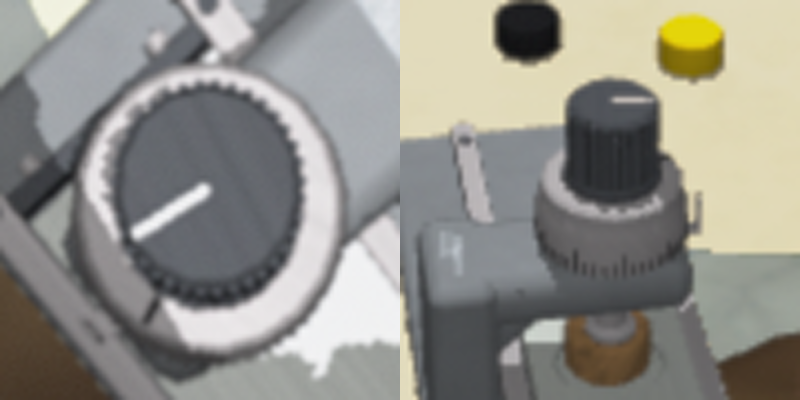

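```bash
python3 -c "
from bench import r
print(r.close_job())"
```

```text
the job is handed in; nothing more can be done
None
```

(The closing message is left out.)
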